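# Weigh the tall sample tube

### The job

Pull the tall capped tube straight up out of the light white tube stand, without tipping the stand or shifting it from its place, and set it down gently, upright, wholly on the round pan of the balance.

Things in the scene. Friction and masses are not known exactly. Their poses are not given: they have to be found in the camera images.
- tube_mid (a point): centre (half-way up) of the tall tube: a smooth, rigid, flat-bottomed cylinder 30 mm in diameter over its whole length and 130 mm tall, off-white with a blue cap on its top 22 mm (flush with the body), about 50 g. z runs up its axis. It stands in one of the three holes of the tube stand; the other two holes hold tubes of the same make and diameter that are only 100 mm tall. In the stand its foot is 5 mm and its top 135 mm above the table.
- stand: free-standing white plastic tube stand, about 60 g, easily tipped: 48 mm (x) by 160 mm (y), 70 mm high: base, 6 mm top plate, two end walls. Origin: centre of its underside; z up, y along its row of three holes at y = -50, 0 and +50 mm, each 34.5 mm wide; the tubes stand on its floor 5 mm above the table. Its long sides are clear, leaving room for fingers either side of a tube along its x.
- pan_top (a point): centre of the upper face of the balance's round flat steel pan, 120 mm in diameter, 70 mm above the table, rigid and fixed. z up, -x towards the balance's display. The white balance body (240 by 190 mm) lies below, its top 55 mm above the table.
Mind the look-alikes: they are no part of the job. What is shaped like the part that bears tube_mid but purple or turquoise is not meant.

How it is judged:
By the outcome, as a careful person would: the job done as asked, in the order asked, and still so for the second after the job is handed in, with the robot touching nothing.
It also fails if it takes over 48 s, if anything falls off the work surface, if the arm or the gripper's body presses on something with over 40 N, if the wrist force passes 120 N, or if a joint passes its speed limit or range.

### The arm

A 6-joint arm with a two-finger parallel gripper is mounted at the origin on the work surface. World frame = base frame: x ahead of the robot, y to its left, z up, the work surface at z = 0. Lengths are in m, angles in rad, forces in N, time in s.
With the tool pointing down it reaches from about 0.15 to 0.775 m from the base axis. Payload 6.1 kg.
Tool frame: the origin (TCP) lies at the very end of the fingers, on their centre line; the grasp point (between the pads) lies env.grasp_offset behind it (env.grasp_offset is the distance from the TCP to the grasp point, in m); z points along the fingers, y is the line along which they close (so a half turn about z gives the same grasp; the last joint's range is limited). The gripper opens to 85 mm and grips with 20 to 120 N. Pads are 22 mm wide; open, the fingers measure 114 mm over their backs; the gripper's body (76 mm by 85 mm) begins 54 mm behind the grasp point. The pads swing forward as they close: fully open they stand 13 mm farther back than shut.
Start: joints at [-1.193, 0.126, -0.04, 1.405, 0, 1.571], TCP at [0.194, -0.488, 0.231] pointing down, gripper open.
Joint ranges: [-2.72, 2.72], [-0.95, 1.95], [-1.27, 1.35], [-1.78, 2.02], [-1.46, 1.47], [-3.14, 3.14]. Speed limits (rad/s): [2.39, 2.39, 3.01, 3.14, 3.14, 3.14].

### API

Orientations are given as a unit quaternion [w, x, y, z].
In Python, from rig import env gives the robot as it stands. The module is installed in compiled form; this text tells all that it offers.
- The arm moves only by the tool drive_tool, never from a script. Its argument "rows" is a list of rows, each an object of numbers: "tx", "ty", "tz": the shift along the tool's x, y, z in units of 800 mm (1.0 is 800 mm); "ax", "ay", "az": the turn, a rotation vector about the tool's x, y, z in units of pi/2 rad (1.0 is pi/2 rad). In form: [{"tx": .., "ty": .., "tz": .., "ax": .., "ay": .., "az": ..}, ...]. A call has 1 to 20 rows; each row is the pose to reach, as a shift and turn from the pose commanded when the call began, along the tool's axes at that moment; what a row does not reach only later rows make up. A row lasts 1/12 s, in which the tool goes at most 41.7 mm and 7.16 degrees, less where a joint would pass 70% of its speed; a pose out of reach is approached as far as the arm can. A call with a number of a shift or a turn outside -1 to 1 is refused whole. A call with a gripper value outside its range is refused whole. "claw" is the opening, from -1 (shut) to 1 (fully open), set as the call begins (left out, the last holds). The fingers move at their own pace and stop on an object; "force" is the grip in N (left out, the last holds). Time passes only in rows, so rows that repeat a pose let the fingers close. It gives the time, the measured TCP pose, the force, the opening and the grip force at its end, in the units of the state.
- env.observe(): the state, without advancing time (a new reading comes with each control period).
- env.camera(name): name is "scene" or "top" or "wrist"; returns a dict with "img" (480x640x3 uint8, blue, green, red), "camera_matrix" (3x3 intrinsics, pixels), "world_from_camera" (4x4, takes a point from camera to world coordinates). Camera axes: x right, y up, looking along -z (the intrinsics and any distortion apply to the point x, -y, -z); pixel columns grow to the right and rows downward; lengths in m; the calibration is good to about 2 mm. A picture is of the moment at which its call begins. There is no depth.
- env.job_done(): hands the job in; it is judged then, once.
The state is a dict: "t": time; "q": joint angles; "qvel": joint speeds; "joint_torque": joint torques, N m; "tool_pos": TCP position; "orientation": TCP orientation; "wrist_force": force on the tool from outside, world axes, zero at the start; "torque": the same for the moment, N m; "gripper_width": opening from 0.0 (shut) to 1.0 (fully open); "gripper_force": force on a finger pad.
Only numpy, scipy, OpenCV 4.12 (cv2) and the standard library are available. Lean on these libraries where they do the work, as an engineer would, in place of code of your own. Each camera call takes 0.05 s, during which the arm holds its last target. There are 200 camera calls.

## Working session

There is one attempt and no reset: what is moved stays moved. The work goes in short steps, Python scripts to look and compute and a tool call to move; the robot and the scene stay as the last step left them, time stands still between calls to the robot, and variables do not carry over. Pictures are saved under pics/ and viewed, at most 10 in all, crops included, and the job is handed in when it is done.

Besides the shell and the picture viewer there is one more tool, called after "Call:" in YAML: its name, and indented under it one key for each argument. drive_tool: Moves the arm, as the interface text tells. Its arguments: {"type":"object","properties":{"rows":{"type":"array"},"claw":{"type":"number"},"force":{"type":"number"}},"required":["rows"]}

```bash
mkdir -p pics; cat > h.py <<'E'
import numpy as np,cv2
from rig import env
def cam(n,f=None):
    c=env.camera(n)
    if f: cv2.imwrite('pics/'+f,c['img'])
    return c
def ray(c,u,v):
    K=np.array(c['camera_matrix']);T=np.array(c['world_from_camera'])
    d=np.linalg.inv(K)@[u,v,1];return T[:3,3],T[:3,:3]@(d*[1,-1,-1])
def onz(c,u,v,z):
    o,d=ray(c,u,v);return o+d*(z-o[2])/d[2]
def proj(c,p):
    K=np.array(c['camera_matrix']);T=np.array(c['world_from_camera'])
    q=T[:3,:3].T@(np.array(p)-T[:3,3]);q=K@(q*[1,-1,-1]);return q[:2]/q[2]
E
python3 - <<'E'
from h import *
for n in('scene','top'):
    c=cam(n,n+'1.png');print(n,c.keys(),np.round(c['world_from_camera'],3).tolist())
s=env.observe();print(env.grasp_offset,{k:np.round(v,3).tolist() for k,v in s.items()})
E
```

```text
scene dict_keys(['img', 'camera_matrix', 'world_from_camera']) [[0.903, -0.376, 0.206, 0.64], [0.429, 0.782, -0.451, -0.367], [0.008, 0.496, 0.868, 0.727], [0.0, 0.0, 0.0, 1.0]]
top dict_keys(['img', 'camera_matrix', 'world_from_camera']) [[-0.012, 0.999, -0.04, 0.414], [-1.0, -0.012, -0.002, -0.009], [-0.003, 0.04, 0.999, 1.086], [0.0, 0.0, 0.0, 1.0]]
0.0187 {'t': 0.1, 'q': [-1.193, 0.126, -0.04, 1.405, 0.0, 1.571], 'qvel': [0.001, -0.001, 0.003, 0.002, 0.001, -0.001], 'joint_torque': [-0.001, -43.691, 35.36, 0.014, -0.0, 0.0], 'tool_pos': [0.194, -0.488, 0.231], 'orientation': [-0.001, 0.982, 0.188, -0.0], 'wrist_force': [-0.4, -0.744, 0.379], 'torque': [-0.049, 0.008, 0.045], 'gripper_force': 0.0, 'gripper_width': 0.998}
```

View pics/scene1.png

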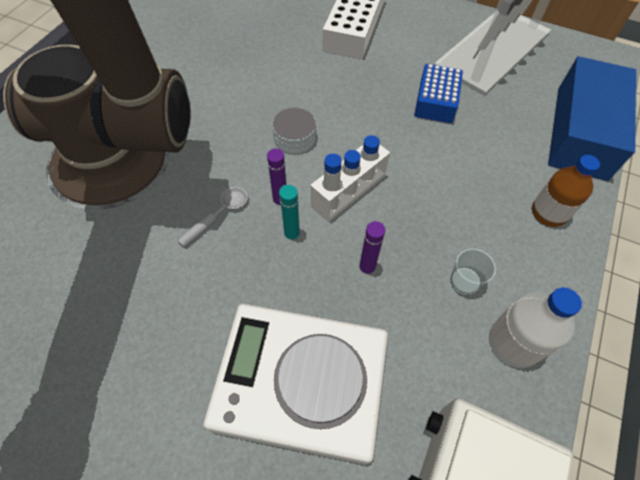

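View pics/top1.png

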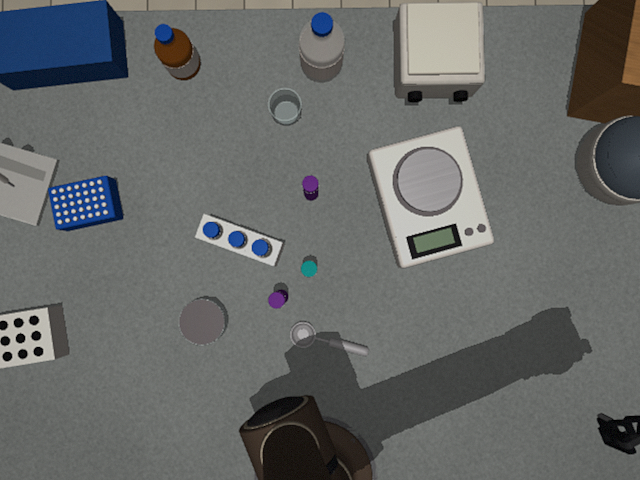

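Scene view: the stand's blue caps are at (333,163), (352,160) and (371,145). The left one stands tallest. In the top view they are at (261,248), (237,240) and (211,230), and the pan is at (428,181).
Look-alikes: purple tubes at scene (276,175) and (372,247), a turquoise tube at (290,210), and two short blue-capped tubes at (352,160) and (371,145). I choose the tall blue-capped tube at scene (333,165) = top (261,248), and will check it in a crop.

```bash
python3 - <<'E'
from h import *
s=cam('scene');t=cam('top')
cv2.imwrite('pics/crop1.png',cv2.resize(s['img'][120:225,290:410],None,fx=5,fy=5,interpolation=3))
def blobs(c,lo,hi,box):
    x0,y0,x1,y1=box;h=cv2.cvtColor(c['img'][y0:y1,x0:x1],cv2.COLOR_BGR2HSV)
    m=cv2.inRange(h,lo,hi);n,l,st,ce=cv2.connectedComponentsWithStats(m)
    return [(ce[i]+[x0,y0]).tolist()+st[i].tolist() for i in range(1,n) if st[i][4]>30]
for (b,z) in zip(blobs(t,(100,120,60),(125,255,255),(190,205,290,275)),(0,0,0)):
    print(np.round(b,1),onz(t,b[0],b[1],.135)[:2].round(4),onz(t,b[0],b[1],.105)[:2].round(4))
for b in blobs(s,(100,120,60),(125,255,255),(310,125,395,185)): print('s',np.round(b,1))
# stand top plate corners in top
x0,y0=185,205;g=t['img'][y0:280,x0:295];m=(g.min(2)>175).astype(np.uint8)
m=cv2.morphologyEx(m,cv2.MORPH_CLOSE,np.ones((21,21)))
c=max(cv2.findContours(m,0,1)[0],key=cv2.contourArea);r=cv2.minAreaRect(c);bx=cv2.boxPoints(r)+[x0,y0]
w=np.array([onz(t,*p,.07)[:2] for p in bx]);print('stand',w.round(4).tolist(),w.mean(0).round(4),np.linalg.norm(np.diff(w,axis=0),axis=1).round(3))
# pan
for c,b,z in((t,(370,125,490,265),.07),(s,(265,325,375,435),.07)):
    g=cv2.cvtColor(c['img'],cv2.COLOR_BGR2GRAY)
    x0,y0,x1,y1=b;sub=g[y0:y1,x0:x1];mm=((sub>90)&(sub<190)).astype(np.uint8)
    mm=cv2.morphologyEx(mm,cv2.MORPH_OPEN,np.ones((5,5)))
    cc=max(cv2.findContours(mm,0,1)[0],key=cv2.contourArea);e=cv2.fitEllipse(cc);p=np.array(e[0])+[x0,y0]
    print('pan',p.round(1),np.round(e[1],1),onz(c,*p,z).round(4))
E
```

```text
[210.6 229.2  13.   17.   17.   16.  199. ] [0.4875 0.1785] [0.4898 0.1844]
[236.1 238.5  38.   26.   17.   16.  202. ] [0.4702 0.1333] [0.472  0.1378]
[259.7 247.2  62.   34.   17.   17.  208. ] [0.4543 0.0914] [0.4556 0.0946]
s [370.9 144.1  54.   11.   16.   18.  236. ]
s [351.7 158.8  35.   25.   15.   19.  241. ]
s [332.3 163.   15.   29.   16.   20.  273. ]
stand [[0.4801, 0.2402], [0.5451, 0.2183], [0.4867, 0.0501], [0.422, 0.0723]] [0.4835 0.1452] [0.069 0.178 0.068]
pan [428.9 179.7] [62.  62.8] [ 0.5821 -0.2256  0.07  ]
pan [336.9 372.5] [52.1 74.1] [ 0.6011 -0.2089  0.07  ]
```

View pics/crop1.png

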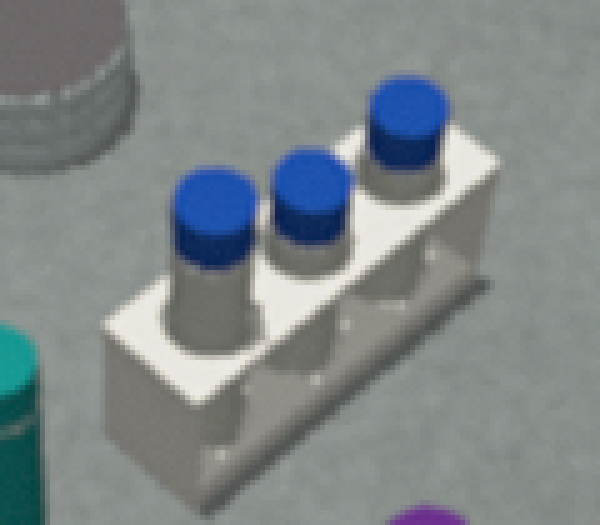

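The crop confirms it: the left tube, cap at crop (215,210), sticks out of the stand farthest, and the other two are short. It stands at about (0.454, 0.091), and the row runs at 69°.

```bash
cat >> h.py <<'E'
from scipy.spatial.transform import Rotation as R
def go(p,yang=None):
    s=env.observe();w,x,y,z=s['orientation'];r=R.from_quat([x,y,z,w])
    d=r.inv().apply(np.array(p)-s['tool_pos'])/.8
    a=np.zeros(3)
    if yang is not None:
        g=np.radians(yang);Y=np.array([np.cos(g),np.sin(g),0]);Z=np.array([0,0,-1.])
        a=(r.inv()*R.from_matrix(np.c_[np.cross(Y,Z),Y,Z])).as_rotvec()/(np.pi/2)
    print('t',d.round(4),'a',a.round(4),'rows',np.linalg.norm(d)*800/41.7,np.linalg.norm(a)*90/7.16)
    print('t',round(s['t'],2),np.round(s['tool_pos'],4),'tilt',r.apply([0,0,1]).round(3),'yang',np.degrees(np.arctan2(*r.apply([0,1,0])[1::-1])).round(1))
E
python3 - <<'E'
from h import *
go([.454,.0914,.25],-21)
E
```

```text
t [ 0.5696 -0.5528 -0.0235] a [-6.000e-04 -2.000e-04 -5.262e-01] rows 15.235013629284406 6.613859162357713
t 0.2 [ 0.1936 -0.4877  0.2308] tilt [-0.     0.001 -1.   ] yang -68.4
```

Call:
drive_tool:
  rows:
    - {"tx":0.5696,"ty":-0.5528,"tz":-0.0235,"az":-0.526}
    - {"tx":0.5696,"ty":-0.5528,"tz":-0.0235,"az":-0.526}
    - {"tx":0.5696,"ty":-0.5528,"tz":-0.0235,"az":-0.526}
    - {"tx":0.5696,"ty":-0.5528,"tz":-0.0235,"az":-0.526}
    - {"tx":0.5696,"ty":-0.5528,"tz":-0.0235,"az":-0.526}
    - {"tx":0.5696,"ty":-0.5528,"tz":-0.0235,"az":-0.526}
    - {"tx":0.5696,"ty":-0.5528,"tz":-0.0235,"az":-0.526}
    - {"tx":0.5696,"ty":-0.5528,"tz":-0.0235,"az":-0.526}
    - {"tx":0.5696,"ty":-0.5528,"tz":-0.0235,"az":-0.526}
    - {"tx":0.5696,"ty":-0.5528,"tz":-0.0235,"az":-0.526}
    - {"tx":0.5696,"ty":-0.5528,"tz":-0.0235,"az":-0.526}
    - {"tx":0.5696,"ty":-0.5528,"tz":-0.0235,"az":-0.526}
    - {"tx":0.5696,"ty":-0.5528,"tz":-0.0235,"az":-0.526}
    - {"tx":0.5696,"ty":-0.5528,"tz":-0.0235,"az":-0.526}
    - {"tx":0.5696,"ty":-0.5528,"tz":-0.0235,"az":-0.526}
    - {"tx":0.5696,"ty":-0.5528,"tz":-0.0235,"az":-0.526}
    - {"tx":0.5696,"ty":-0.5528,"tz":-0.0235,"az":-0.526}
    - {"tx":0.5696,"ty":-0.5528,"tz":-0.0235,"az":-0.526}
    - {"tx":0.5696,"ty":-0.5528,"tz":-0.0235,"az":-0.526}
    - {"tx":0.5696,"ty":-0.5528,"tz":-0.0235,"az":-0.526}
  claw: 1

```text
validation failed for argument at $.ro...
```

```bash
python3 - <<'E'
from h import *
c=cam('wrist','w1.png')
h=cv2.cvtColor(c['img'],cv2.COLOR_BGR2HSV);m=cv2.inRange(h,(100,120,60),(125,255,255))
n,l,st,ce=cv2.connectedComponentsWithStats(m)
for i in range(1,n):
    if st[i][4]>200: print(ce[i].round(1),st[i],[onz(c,*ce[i],z)[:2].round(4).tolist() for z in(.135,.105)])
print(np.round(c['world_from_camera'],3).tolist())
for p in((.454,.0914,.135),(.472,.138,.105)):print(proj(c,p))
print(proj(c,np.array(env.observe()['tool_pos'])))
go([.454,.0914,.25],-21)
E
```

```text
[545.1 465.6] [ 516  442   59   38 1289] [[0.0843, -0.7242], [0.0626, -0.7571]]
[[0.369, 0.895, 0.25, 0.256], [-0.929, 0.356, 0.098, -0.463], [-0.002, -0.269, 0.963, 0.373], [0.0, 0.0, 0.0, 1.0]]
[ -984.34526764 -1056.31664939]
[-899.79530198 -983.85369669]
[321.47981637 301.76225222]
t [ 0.5696 -0.5528 -0.0234] a [-5.000e-04 -2.000e-04 -5.261e-01] rows 15.235455944400144 6.61335493451566
t 0.25 [ 0.1936 -0.4878  0.2309] tilt [-0.     0.001 -1.   ] yang -68.4
```

View pics/w1.png

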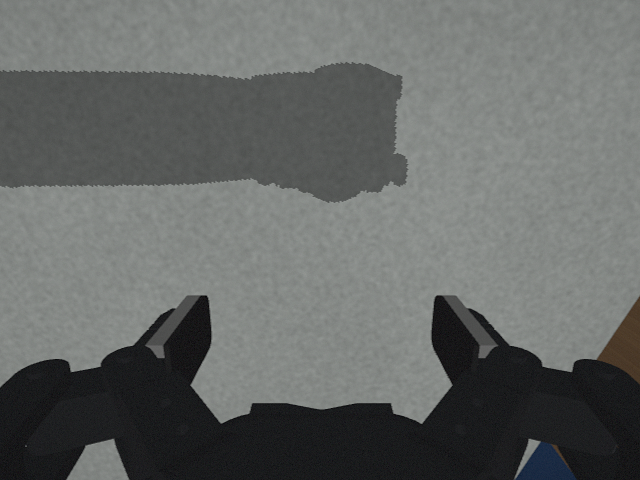

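The picture shows only the bench and open fingers, because the move was refused and the arm hasn't moved. The rows probably need all six numbers, so I'll send them in full.

Call:
drive_tool:
  rows:
    - {"tx":0.57,"ty":-0.553,"tz":-0.0235,"ax":0,"ay":0,"az":-0.526}
    - {"tx":0.57,"ty":-0.553,"tz":-0.0235,"ax":0,"ay":0,"az":-0.526}
    - {"tx":0.57,"ty":-0.553,"tz":-0.0235,"ax":0,"ay":0,"az":-0.526}
    - {"tx":0.57,"ty":-0.553,"tz":-0.0235,"ax":0,"ay":0,"az":-0.526}
    - {"tx":0.57,"ty":-0.553,"tz":-0.0235,"ax":0,"ay":0,"az":-0.526}
    - {"tx":0.57,"ty":-0.553,"tz":-0.0235,"ax":0,"ay":0,"az":-0.526}
    - {"tx":0.57,"ty":-0.553,"tz":-0.0235,"ax":0,"ay":0,"az":-0.526}
    - {"tx":0.57,"ty":-0.553,"tz":-0.0235,"ax":0,"ay":0,"az":-0.526}
    - {"tx":0.57,"ty":-0.553,"tz":-0.0235,"ax":0,"ay":0,"az":-0.526}
    - {"tx":0.57,"ty":-0.553,"tz":-0.0235,"ax":0,"ay":0,"az":-0.526}
    - {"tx":0.57,"ty":-0.553,"tz":-0.0235,"ax":0,"ay":0,"az":-0.526}
    - {"tx":0.57,"ty":-0.553,"tz":-0.0235,"ax":0,"ay":0,"az":-0.526}
    - {"tx":0.57,"ty":-0.553,"tz":-0.0235,"ax":0,"ay":0,"az":-0.526}
    - {"tx":0.57,"ty":-0.553,"tz":-0.0235,"ax":0,"ay":0,"az":-0.526}
    - {"tx":0.57,"ty":-0.553,"tz":-0.0235,"ax":0,"ay":0,"az":-0.526}
    - {"tx":0.57,"ty":-0.553,"tz":-0.0235,"ax":0,"ay":0,"az":-0.526}
    - {"tx":0.57,"ty":-0.553,"tz":-0.0235,"ax":0,"ay":0,"az":-0.526}
    - {"tx":0.57,"ty":-0.553,"tz":-0.0235,"ax":0,"ay":0,"az":-0.526}
    - {"tx":0.57,"ty":-0.553,"tz":-0.0235,"ax":0,"ay":0,"az":-0.526}
    - {"tx":0.57,"ty":-0.553,"tz":-0.0235,"ax":0,"ay":0,"az":-0.526}

```text
t: 1.92
tool_pos: [0.4539, 0.0902, 0.2503]
orientation: [0.0, 0.825, 0.566, -0.0]
wrist_force: [0.5, -0.3, -0.4]
gripper_width: 0.998
gripper_force: 0.0
```

```bash
python3 - <<'E'
from h import *
c=cam('wrist','w2.png')
h=cv2.cvtColor(c['img'],cv2.COLOR_BGR2HSV);m=cv2.inRange(h,(100,120,40),(125,255,255))
n,l,st,ce=cv2.connectedComponentsWithStats(m)
for i in range(1,n):
    if st[i][4]>200: print(ce[i].round(1),st[i],[onz(c,*ce[i],z)[:2].round(4).tolist() for z in(.135,.105)])
for p in((.454,.0914,.135),(.472,.138,.105)):print(proj(c,p))
go([.454,.0914,.25],-21)
E
```

```text
[318.9  83.5] [ 299   62   41   44 1378] [[0.4879, 0.1834], [0.489, 0.1869]]
[319.4 153.5] [ 301  135   38   38 1149] [[0.4722, 0.1421], [0.4715, 0.1408]]
[319.9 224.8] [ 300  203   40   44 1379] [[0.4546, 0.0957], [0.4519, 0.089]]
[321.27871309 230.54629382]
[321.30764188 156.81065099]
t [ 0.0014 -0.0004  0.0004] a [ 0.0002  0.     -0.0014] rows 0.030152010696847097 0.018201607290786948
t 1.97 [0.4539 0.0902 0.2503] tilt [ 0. -0. -1.] yang -21.1
```

View pics/w2.png

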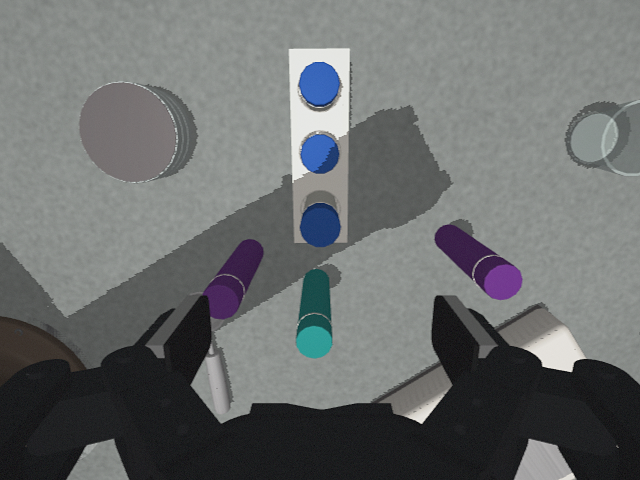

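The wrist view shows the three blue caps in line at (320,84), (320,154) and (320,225), with the tall tube at the near end. It is centred between the fingers to within 1 mm, and the purple and turquoise tubes are clear of them. Target is (0.4537, 0.0927).

```bash
python3 - <<'E'
from h import *
go([.4537,.0927,.092],-21)
E
```

```text
t [ 0.0028 -0.0014  0.1979] a [ 0.0002  0.     -0.0014] rows 3.797438780041831 0.018201607290786948
t 1.97 [0.4539 0.0902 0.2503] tilt [ 0. -0. -1.] yang -21.1
```

Call:
drive_tool:
  rows:
    - {"tx":0.0028,"ty":-0.0014,"tz":0.03,"ax":0,"ay":0,"az":0}
    - {"tx":0.0028,"ty":-0.0014,"tz":0.06,"ax":0,"ay":0,"az":0}
    - {"tx":0.0028,"ty":-0.0014,"tz":0.09,"ax":0,"ay":0,"az":0}
    - {"tx":0.0028,"ty":-0.0014,"tz":0.12,"ax":0,"ay":0,"az":0}
    - {"tx":0.0028,"ty":-0.0014,"tz":0.15,"ax":0,"ay":0,"az":0}
    - {"tx":0.0028,"ty":-0.0014,"tz":0.18,"ax":0,"ay":0,"az":0}
    - {"tx":0.0028,"ty":-0.0014,"tz":0.198,"ax":0,"ay":0,"az":0}
    - {"tx":0.0028,"ty":-0.0014,"tz":0.198,"ax":0,"ay":0,"az":0}
    - {"tx":0.0028,"ty":-0.0014,"tz":0.198,"ax":0,"ay":0,"az":0}
    - {"tx":0.0028,"ty":-0.0014,"tz":0.198,"ax":0,"ay":0,"az":0}

```text
t: 2.8
tool_pos: [0.4546, 0.0935, 0.093]
orientation: [0.0, 0.824, 0.566, 0.001]
wrist_force: [-0.8, 0.1, -1.1]
gripper_width: 0.998
gripper_force: 0.0
```

Call:
drive_tool:
  rows:
    - {"tx":0,"ty":0,"tz":0,"ax":0,"ay":0,"az":0}
    - {"tx":0,"ty":0,"tz":0,"ax":0,"ay":0,"az":0}
    - {"tx":0,"ty":0,"tz":0,"ax":0,"ay":0,"az":0}
    - {"tx":0,"ty":0,"tz":0,"ax":0,"ay":0,"az":0}
    - {"tx":0,"ty":0,"tz":0,"ax":0,"ay":0,"az":0}
    - {"tx":0,"ty":0,"tz":0,"ax":0,"ay":0,"az":0}
    - {"tx":0,"ty":0,"tz":0,"ax":0,"ay":0,"az":0}
    - {"tx":0,"ty":0,"tz":0,"ax":0,"ay":0,"az":0}
    - {"tx":0,"ty":0,"tz":0,"ax":0,"ay":0,"az":0}
    - {"tx":0,"ty":0,"tz":0,"ax":0,"ay":0,"az":0}
    - {"tx":0,"ty":0,"tz":0,"ax":0,"ay":0,"az":0}
    - {"tx":0,"ty":0,"tz":0,"ax":0,"ay":0,"az":0}
  claw: -0.6
  force: 25

```text
t: 3.8
tool_pos: [0.4544, 0.0941, 0.0921]
orientation: [0.0, 0.824, 0.566, 0.0]
wrist_force: [-0.9, -0.1, 5.7]
gripper_width: 0.343
gripper_force: 24.9
```

Call:
drive_tool:
  rows:
    - {"tx":0,"ty":0,"tz":-0.005,"ax":0,"ay":0,"az":0}
    - {"tx":0,"ty":0,"tz":-0.01,"ax":0,"ay":0,"az":0}
    - {"tx":0,"ty":0,"tz":-0.015,"ax":0,"ay":0,"az":0}
    - {"tx":0,"ty":0,"tz":-0.02,"ax":0,"ay":0,"az":0}
    - {"tx":0,"ty":0,"tz":-0.025,"ax":0,"ay":0,"az":0}
    - {"tx":0,"ty":0,"tz":-0.025,"ax":0,"ay":0,"az":0}

```text
t: 4.3
tool_pos: [0.4545, 0.094, 0.1126]
orientation: [0.0, 0.824, 0.566, 0.001]
wrist_force: [0.6, 0.0, -0.7]
gripper_width: 0.341
gripper_force: 24.8
```

```bash
python3 - <<'E'
from h import *
s=cam('scene')
cv2.imwrite('pics/s2.png',cv2.resize(s['img'][90:240,270:430],None,fx=4,fy=4,interpolation=3))
go([.454,.094,.26],-21)
o=env.observe();print(o['wrist_force'],o['torque'],o['gripper_force'])
print('pan from scene',onz(s,321,380,.07))
E
```

```text
t [-1.000e-04 -3.000e-04 -1.847e-01] a [ 0.0005 -0.0003 -0.0001] rows 3.543912277150728 0.0076047026139665725
t 4.35 [0.4544 0.094  0.1122] tilt [ 0.001  0.    -1.   ] yang -21.0
[ 0.46695337 -0.45871929 -0.69159129] [-0.01389988  0.04951692  0.03847507] 24.794658422470093
pan from scene [ 0.58504588 -0.22812551  0.07      ]
```

View pics/s2.png

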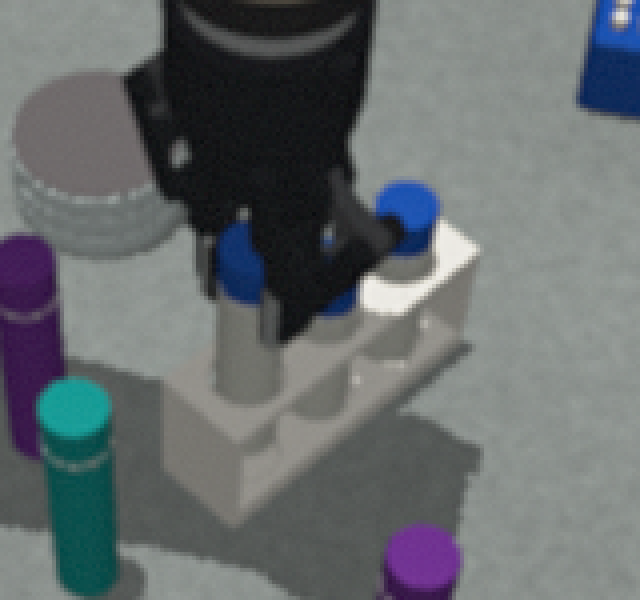

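The tube is rising with its cap at crop (240,265), and the stand is flat and in place. The wrist carries about 0.7 N, so I'll keep lifting.

Call:
drive_tool:
  rows:
    - {"tx":0,"ty":0,"tz":-0.01,"ax":0,"ay":0,"az":0}
    - {"tx":0,"ty":0,"tz":-0.02,"ax":0,"ay":0,"az":0}
    - {"tx":0,"ty":0,"tz":-0.03,"ax":0,"ay":0,"az":0}
    - {"tx":0,"ty":0,"tz":-0.04,"ax":0,"ay":0,"az":0}
    - {"tx":0,"ty":0,"tz":-0.05,"ax":0,"ay":0,"az":0}
    - {"tx":0,"ty":0,"tz":-0.06,"ax":0,"ay":0,"az":0}
    - {"tx":0,"ty":0,"tz":-0.07,"ax":0,"ay":0,"az":0}
    - {"tx":0,"ty":0,"tz":-0.08,"ax":0,"ay":0,"az":0}
    - {"tx":0,"ty":0,"tz":-0.1,"ax":0,"ay":0,"az":0}
    - {"tx":0,"ty":0,"tz":-0.12,"ax":0,"ay":0,"az":0}
    - {"tx":0,"ty":0,"tz":-0.14,"ax":0,"ay":0,"az":0}
    - {"tx":0,"ty":0,"tz":-0.16,"ax":0,"ay":0,"az":0}
    - {"tx":0,"ty":0,"tz":-0.185,"ax":0,"ay":0,"az":0}
    - {"tx":0,"ty":0,"tz":-0.185,"ax":0,"ay":0,"az":0}

```text
t: 5.52
tool_pos: [0.4552, 0.0942, 0.2636]
orientation: [0.001, 0.824, 0.566, 0.002]
wrist_force: [0.4, 0.4, 0.2]
gripper_width: 0.343
gripper_force: 24.9
```

```bash
python3 - <<'E'
from h import *
go([.583,-.226,.26])
E
```

```text
t [-0.3164  0.2926  0.0049] a [0. 0. 0.] rows 8.26729604166238 0.0
t 5.52 [0.4552 0.0942 0.2636] tilt [ 0.005  0.001 -1.   ] yang -21.0
```

Call:
drive_tool:
  rows:
    - {"tx":-0.008,"ty":0.007,"tz":0,"ax":0,"ay":0,"az":0}
    - {"tx":-0.02,"ty":0.018,"tz":0,"ax":0,"ay":0,"az":0}
    - {"tx":-0.04,"ty":0.037,"tz":0,"ax":0,"ay":0,"az":0}
    - {"tx":-0.065,"ty":0.06,"tz":0,"ax":0,"ay":0,"az":0}
    - {"tx":-0.09,"ty":0.083,"tz":0,"ax":0,"ay":0,"az":0}
    - {"tx":-0.115,"ty":0.106,"tz":0,"ax":0,"ay":0,"az":0}
    - {"tx":-0.14,"ty":0.129,"tz":0,"ax":0,"ay":0,"az":0}
    - {"tx":-0.165,"ty":0.152,"tz":0,"ax":0,"ay":0,"az":0}
    - {"tx":-0.19,"ty":0.175,"tz":0,"ax":0,"ay":0,"az":0}
    - {"tx":-0.215,"ty":0.198,"tz":0,"ax":0,"ay":0,"az":0}
    - {"tx":-0.24,"ty":0.221,"tz":0,"ax":0,"ay":0,"az":0}
    - {"tx":-0.265,"ty":0.244,"tz":0,"ax":0,"ay":0,"az":0}
    - {"tx":-0.285,"ty":0.263,"tz":0,"ax":0,"ay":0,"az":0}
    - {"tx":-0.3,"ty":0.277,"tz":0,"ax":0,"ay":0,"az":0}
    - {"tx":-0.311,"ty":0.288,"tz":0,"ax":0,"ay":0,"az":0}
    - {"tx":-0.316,"ty":0.2926,"tz":0,"ax":0,"ay":0,"az":0}
    - {"tx":-0.316,"ty":0.2926,"tz":0,"ax":0,"ay":0,"az":0}
    - {"tx":-0.316,"ty":0.2926,"tz":0,"ax":0,"ay":0,"az":0}

```text
t: 7.02
tool_pos: [0.5816, -0.2257, 0.2593]
orientation: [-0.0, 0.824, 0.566, -0.0]
wrist_force: [-0.1, 0.1, -1.0]
gripper_width: 0.348
gripper_force: 24.9
```

```bash
python3 - <<'E'
from h import *
s=cam('scene','s3.png')
go([.583,-.226,.165],-21)
E
```

```text
t [-0.0002  0.0019  0.1182] a [-0.0004 -0.0002  0.0001] rows 2.268723216665335 0.005193348636611625
t 7.07 [ 0.5816 -0.2254  0.2596] tilt [-0.  0. -1.] yang -21.0
```

View pics/s3.png

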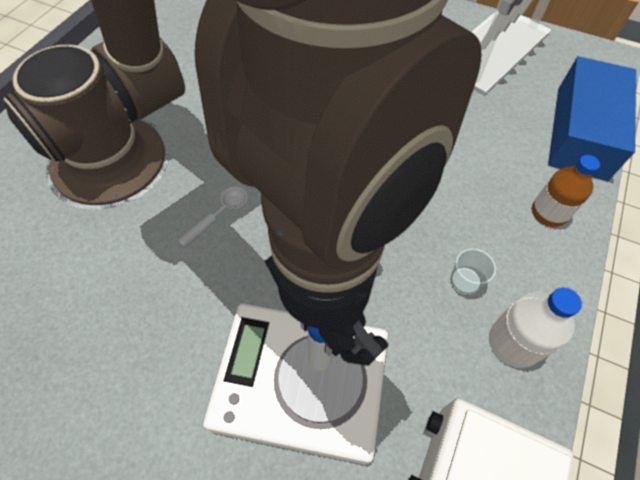

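The tube hangs upright over the pan (pan centre at (321,380)). I'll lower it to just above contact, which should come at TCP z ≈ 0.157, then finish slowly.

Call:
drive_tool:
  rows:
    - {"tx":0,"ty":0.002,"tz":0.008,"ax":0,"ay":0,"az":0}
    - {"tx":0,"ty":0.002,"tz":0.02,"ax":0,"ay":0,"az":0}
    - {"tx":0,"ty":0.002,"tz":0.035,"ax":0,"ay":0,"az":0}
    - {"tx":0,"ty":0.002,"tz":0.05,"ax":0,"ay":0,"az":0}
    - {"tx":0,"ty":0.002,"tz":0.065,"ax":0,"ay":0,"az":0}
    - {"tx":0,"ty":0.002,"tz":0.08,"ax":0,"ay":0,"az":0}
    - {"tx":0,"ty":0.002,"tz":0.095,"ax":0,"ay":0,"az":0}
    - {"tx":0,"ty":0.002,"tz":0.107,"ax":0,"ay":0,"az":0}
    - {"tx":0,"ty":0.002,"tz":0.115,"ax":0,"ay":0,"az":0}
    - {"tx":0,"ty":0.002,"tz":0.119,"ax":0,"ay":0,"az":0}
    - {"tx":0,"ty":0.002,"tz":0.12,"ax":0,"ay":0,"az":0}
    - {"tx":0,"ty":0.002,"tz":0.12,"ax":0,"ay":0,"az":0}
    - {"tx":0,"ty":0.002,"tz":0.12,"ax":0,"ay":0,"az":0}

```text
t: 8.15
tool_pos: [0.5837, -0.2267, 0.1644]
orientation: [0.0, 0.824, 0.566, 0.0]
wrist_force: [-0.5, 0.6, 0.2]
gripper_width: 0.347
gripper_force: 24.9
```

Call:
drive_tool:
  rows:
    - {"tx":0,"ty":0,"tz":0.001,"ax":0,"ay":0,"az":0}
    - {"tx":0,"ty":0,"tz":0.002,"ax":0,"ay":0,"az":0}
    - {"tx":0,"ty":0,"tz":0.003,"ax":0,"ay":0,"az":0}
    - {"tx":0,"ty":0,"tz":0.004,"ax":0,"ay":0,"az":0}
    - {"tx":0,"ty":0,"tz":0.004,"ax":0,"ay":0,"az":0}
    - {"tx":0,"ty":0,"tz":0.004,"ax":0,"ay":0,"az":0}

```text
t: 8.65
tool_pos: [0.5834, -0.2266, 0.1604]
orientation: [-0.0, 0.824, 0.566, -0.0]
wrist_force: [0.4, -0.6, -0.8]
gripper_width: 0.343
gripper_force: 24.9
```

Call:
drive_tool:
  rows:
    - {"tx":0,"ty":0,"tz":0.0006,"ax":0,"ay":0,"az":0}
    - {"tx":0,"ty":0,"tz":0.0012,"ax":0,"ay":0,"az":0}
    - {"tx":0,"ty":0,"tz":0.0018,"ax":0,"ay":0,"az":0}
    - {"tx":0,"ty":0,"tz":0.0024,"ax":0,"ay":0,"az":0}
    - {"tx":0,"ty":0,"tz":0.0024,"ax":0,"ay":0,"az":0}
    - {"tx":0,"ty":0,"tz":0.0024,"ax":0,"ay":0,"az":0}

```text
t: 9.15
tool_pos: [0.5834, -0.2266, 0.1585]
orientation: [-0.0, 0.824, 0.566, -0.0]
wrist_force: [-1.0, -0.0, 0.1]
gripper_width: 0.348
gripper_force: 24.9
```

Call:
drive_tool:
  rows:
    - {"tx":0,"ty":0,"tz":0.0006,"ax":0,"ay":0,"az":0}
    - {"tx":0,"ty":0,"tz":0.0012,"ax":0,"ay":0,"az":0}
    - {"tx":0,"ty":0,"tz":0.0012,"ax":0,"ay":0,"az":0}
    - {"tx":0,"ty":0,"tz":0.0012,"ax":0,"ay":0,"az":0}

```text
t: 9.48
tool_pos: [0.5834, -0.2266, 0.1576]
orientation: [-0.0, 0.824, 0.566, -0.0]
wrist_force: [-0.2, -0.0, -0.3]
gripper_width: 0.344
gripper_force: 24.9
```

Call:
drive_tool:
  rows:
    - {"tx":0,"ty":0,"tz":0.0006,"ax":0,"ay":0,"az":0}
    - {"tx":0,"ty":0,"tz":0.0012,"ax":0,"ay":0,"az":0}
    - {"tx":0,"ty":0,"tz":0.0012,"ax":0,"ay":0,"az":0}
    - {"tx":0,"ty":0,"tz":0.0012,"ax":0,"ay":0,"az":0}

```text
t: 9.82
tool_pos: [0.5835, -0.2266, 0.1572]
orientation: [0.0, 0.824, 0.566, 0.0]
wrist_force: [-1.5, 1.3, 3.6]
gripper_width: 0.345
gripper_force: 25.2
```

Contact at 3.6 N. Releasing now.

Call:
drive_tool:
  rows:
    - {"tx":0,"ty":0,"tz":0,"ax":0,"ay":0,"az":0}
    - {"tx":0,"ty":0,"tz":0,"ax":0,"ay":0,"az":0}
    - {"tx":0,"ty":0,"tz":0,"ax":0,"ay":0,"az":0}
    - {"tx":0,"ty":0,"tz":0,"ax":0,"ay":0,"az":0}
    - {"tx":0,"ty":0,"tz":0,"ax":0,"ay":0,"az":0}
    - {"tx":0,"ty":0,"tz":0,"ax":0,"ay":0,"az":0}
    - {"tx":0,"ty":0,"tz":0,"ax":0,"ay":0,"az":0}
    - {"tx":0,"ty":0,"tz":0,"ax":0,"ay":0,"az":0}
    - {"tx":0,"ty":0,"tz":0,"ax":0,"ay":0,"az":0}
    - {"tx":0,"ty":0,"tz":0,"ax":0,"ay":0,"az":0}
  claw: 1
  force: 20

```text
t: 10.65
tool_pos: [0.5834, -0.2266, 0.1567]
orientation: [-0.0, 0.824, 0.566, -0.0]
wrist_force: [-1.0, -0.1, -1.0]
gripper_width: 1.001
gripper_force: 0.0
```

Call:
drive_tool:
  rows:
    - {"tx":0,"ty":0,"tz":-0.01,"ax":0,"ay":0,"az":0}
    - {"tx":0,"ty":0,"tz":-0.02,"ax":0,"ay":0,"az":0}
    - {"tx":0,"ty":0,"tz":-0.035,"ax":0,"ay":0,"az":0}
    - {"tx":0,"ty":0,"tz":-0.05,"ax":0,"ay":0,"az":0}
    - {"tx":0,"ty":0,"tz":-0.07,"ax":0,"ay":0,"az":0}
    - {"tx":0,"ty":0,"tz":-0.09,"ax":0,"ay":0,"az":0}
    - {"tx":0,"ty":0,"tz":-0.11,"ax":0,"ay":0,"az":0}
    - {"tx":0,"ty":0,"tz":-0.13,"ax":0,"ay":0,"az":0}
    - {"tx":0,"ty":0,"tz":-0.15,"ax":0,"ay":0,"az":0}
    - {"tx":0,"ty":0,"tz":-0.15,"ax":0,"ay":0,"az":0}
    - {"tx":0,"ty":0,"tz":-0.15,"ax":0,"ay":0,"az":0}

```text
t: 11.57
tool_pos: [0.584, -0.2268, 0.278]
orientation: [0.001, 0.824, 0.566, 0.001]
wrist_force: [-0.0, 0.5, -0.1]
gripper_width: 1.002
gripper_force: 0.0
```

```bash
python3 - <<'E'
from h import *
s=cam('scene');t=cam('wrist')
a=s['img'][80:480,180:480];b=t['img'][:,:];b=cv2.resize(b,(400,300))
a=cv2.resize(a,(300,400));o=np.zeros((400,700,3),np.uint8);o[:,:300]=a;o[:300,300:]=b
cv2.imwrite('pics/f.png',o);print(proj(s,(.583,-.226,.2)),proj(s,(.583,-.226,.07)))
E
```

```text
[321.73520468 351.91494738] [320.33411609 377.98768103]
```

View pics/f.png

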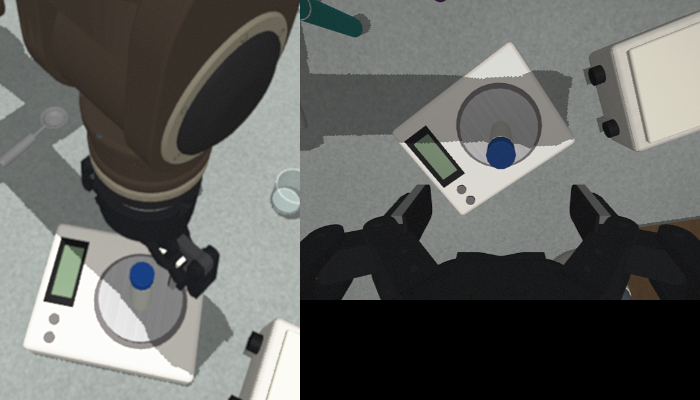

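The tube stands upright near the middle of the pan, with its cap at (141,275) in the left view and (500,152) in the right, and the fingers are clear. I'll check the stand numerically, then hand in.

```bash
python3 - <<'E'
from h import *
t=cam('top');h=cv2.cvtColor(t['img'][205:275,190:290],cv2.COLOR_BGR2HSV)
n,l,st,ce=cv2.connectedComponentsWithStats(cv2.inRange(h,(100,120,60),(125,255,255)))
print([(ce[i]+[190,205]).round(1).tolist() for i in range(1,n) if st[i][4]>30],'before 210.6 229.2 / 236.1 238.5')
print(env.job_done())
E
```

```text
[[210.8, 229.3], [236.1, 238.6]] before 210.6 229.2 / 236.1 238.5
the job is handed in; nothing more can be done
None
```

The tall tube now stands upright near the middle of the balance pan, released with the gripper clear; the stand hasn't shifted (its other caps are within 0.2 px of before), and the job was handed in at about 12 s of the 48 s, with no verdict shown.

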